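# Fit the jig plate on the printer's turntable

## Robot

A 6-joint arm with a two-finger parallel gripper is mounted at the origin on the work surface. World frame = base frame: x ahead of the robot, y to its left, z up, the work surface at z = 0. Lengths are in m, angles in rad, forces in N, time in s.
With the tool pointing down it reaches from about 0.425 to 0.95 m from the base axis. Payload 3.5 kg.
Tool frame: the origin (TCP) lies on the centre line of the jaws, within the pads' length; the fingertips stand 17 mm ahead of it and the grasp point (between the pads) lies 2 mm behind it; z points along the fingers, y is the line along which they close (so a half turn about z gives the same grasp; the last joint's range is limited). The gripper opens to 85 mm and grips with 20 to 120 N. Pads are 22 mm wide; open, the fingers measure 114 mm over their backs; the gripper's body (76 mm by 85 mm) begins 54 mm behind the grasp point. The pads swing forward as they close: fully open they stand 13 mm farther back than shut.
Start: joints at [-1.293, 0.286, 1.577, -0, 1.279, -0.15], TCP at [0.28, -0.614, 0.248] pointing down, gripper open.
Joint ranges: [-2.77, 2.77], [-0.9, 2.22], [0.21, 2.48], [-1.53, 4.67], [0.24, 2.81], [-2.84, 2.84]. Speed limits (rad/s): [2.79, 2.79, 3.14, 3.14, 3.14, 3.14].

## Interface

Orientations are given as a unit quaternion [x, y, z, w].
In Python, from plant import ctrl gives the robot as it stands. The module is installed in compiled form; this text tells all that it offers.
- The arm moves only by the tool drive_tool, never from a script. Its argument "moves" is a list of rows, each a list of 3 entries, a list of its own where there are three numbers: the turn, a rotation vector about the tool's x, y, z in rad, then the shift along the tool's x, y, z in m, then the finger opening in m, from 0 to 0.0854. A call has 1 to 5 rows; each row shifts and turns the commanded pose from where the row before left it, along the tool's axes as they then stand; what a row does not reach is not made up. A row lasts 1/8 s, in which the tool goes at most 62.5 mm and 10.7 degrees, less where a joint would pass 70% of its speed; a pose out of reach is approached as far as the arm can. A call with a gripper value outside its range is refused whole. The fingers move at their own pace and stop on an object; "grip_force" is the grip in N (left out, the last holds). Time passes only in rows, so rows that do not move let the fingers close. It gives the time, the measured TCP pose, the force, the opening and the grip force at its end, in the units of the state.
- ctrl.get_state(): the state, without advancing time (a new reading comes with each control period).
- ctrl.read_camera(name): name is "side" or "top"; returns a dict with "image" (400x640x3 uint8, red, green, blue), "fx", "fy", "cx", "cy" (pixels), "dist" ([k1, k2, p1, p2, k3] as OpenCV has them; the pictures are not rectified), "R" (3x3) and "t" (3): a world point X has camera coordinates R X + t. Camera axes: x right, y down, z forward; pixel columns grow to the right and rows downward; lengths in m; the calibration is good to about 2 mm. A picture is of the moment at which its call begins. There is no depth.
- ctrl.sign_off(): hands the job in; it is judged then, once.
The state is a dict: "time": time; "qpos": joint angles; "dq": joint speeds; "joint_efforts": joint torques, N m; "eef_pos": TCP position; "tcp_rot": TCP orientation; "contact_force": force on the tool from outside, world axes, zero at the start; "wrist_torque": the same for the moment, N m; "opening": opening from 0.0 (shut) to 1.0 (fully open); "finger_force": force on a finger pad.
Only numpy, scipy, OpenCV 4.12 (cv2) and the standard library are available. Lean on these libraries where they do the work, as an engineer would, in place of code of your own. Each camera call takes 0.05 s, during which the arm holds its last target. There are 200 camera calls.

## Task

Take the blue jig plate from the cork mat by its orange bar and fit it onto the printer's turntable: put its middle hole over the central spigot, turn the plate under light pressure until all four brass studs enter its four corner holes, and leave it lying flat, fully home on the disc, and let go of it. Never force it onto the turntable (a light hand is enough; 80 N is too much), and do not shift the mug, the ink bottle or the picture frame.

Things in the scene. Friction and masses are not known exactly. Their poses are not given: they have to be found in the camera images.
- plate_grip (a point): Centre of the orange bar on the loose blue jig plate (0.2 to 0.4 kg). Bar: 52 mm long (this point's x), 16 mm wide (y, grasp across it), 20 mm high, on two end posts, 16 mm clear above the plate. z up. Plate: 100 x 100 mm (sides along x, y), 10 mm thick; its underside is 36 mm below this point. It starts flat on a cork mat 4 mm thick.
- plate_bore (a point): Middle of the plate's underside, 36 mm below plate_grip, same axes: centre of its 21.5 mm through hole, which lies under the bar. Four more through holes, 10 mm diameter, at x = +-24.7 mm, y = +-24.7 mm.
- disc_face (a point): Centre of the upper face of the dark metal disc (128 mm diameter), 55 mm above the bench; z up, x and y those of the housing. Here a steel spigot of 20 mm diameter rises 20 mm (top 5 mm taper to 12 mm). Resting on the stud tops, the plate's underside is 8 mm above this point; fully home it is level with it.
- spigot_top (a point): Top of the spigot, 20 mm above disc_face, same axes. Four brass studs (8 mm diameter, 8 mm tall, 1.5 mm chamfer) stand round it in a square, 49.4 mm between neighbours, 35 mm from the axis. Their angle is NOT given by these axes: see it, or feel for it by turning the plate on them. It drops on when right to about 2 degrees.
- mug: White ceramic mug, 82 mm diameter, 95 mm high, standing on the bench; origin under its centre. Leave alone.
- ink: Blue ink bottle, 44 mm diameter, 90 mm high, standing on the bench; origin under its centre. Leave alone.
- frame: Wooden picture frame lying flat on the bench, 130 x 180 mm (x, y), 18 mm high; origin under its centre. Leave alone.
- turntable: Fixed grey housing, 170 x 170 x 43 mm, with the disc on top; origin under its centre, on the bench. The disc is locked by its brake at an angle to the housing that differs every time, never square with it, and is not reported. Any of four plate angles a quarter turn apart fits the studs.

How it is judged:
By the outcome, as a careful person would: the job done as asked, in the order asked, and still so for the second after the job is handed in, with the robot touching nothing.
It also fails if it takes over 58 s, if anything falls off the work surface, if the arm or the gripper's body presses on something with over 40 N, if the wrist force passes 120 N, or if a joint passes its speed limit or range.

## Working session

There is one attempt and no reset: what is moved stays moved. The work goes in short steps, Python scripts to look and compute and a tool call to move; the robot and the scene stay as the last step left them, time stands still between calls to the robot, and variables do not carry over. Pictures are saved under pics/ and viewed, at most 10 in all, crops included, and the job is handed in when it is done.

Besides the shell and the picture viewer there is one more tool, called as name([rows], argument=value, ...), one row to a line, values as JSON. drive_tool: Moves the arm, as the interface text tells. Its arguments: {"type":"object","properties":{"moves":{"type":"array","items":{"type":"array"}},"grip_force":{"type":"number"}},"required":["moves"]}

```bash
mkdir -p pics
cat > h.py <<'E'
import numpy as np, cv2
from plant import ctrl
def cam(name, fn=None):
    c=ctrl.read_camera(name); c['K']=np.array([[c['fx'],0,c['cx']],[0,c['fy'],c['cy']],[0,0,1.]])
    c['R']=np.array(c['R']);c['t']=np.array(c['t']);c['dist']=np.array(c['dist'],float)
    if fn: cv2.imwrite('pics/'+fn,c['image'][:,:,::-1])
    return c
def back(c,uv,z):
    p=cv2.undistortPoints(np.array(uv,float).reshape(-1,1,2),c['K'],c['dist']).reshape(-1,2)
    d=np.c_[p,np.ones(len(p))]@c['R']; o=-c['R'].T@c['t']
    return o+d*((z-o[2])/d[:,2])[:,None]
def proj(c,X):
    return cv2.projectPoints(np.array(X,float).reshape(-1,1,3),cv2.Rodrigues(c['R'])[0],c['t'],c['K'],c['dist'])[0].reshape(-1,2)
E
python3 - <<'E'
from h import *
for n in('top','side'):
    c=cam(n,n+'0.png'); print(n,-c['R'].T@c['t'],c['R'][2],c['fx'])
print(ctrl.get_state())
E
```

```text
top [0.44067181 0.01512027 1.21569509] [ 0.11524924  0.00533166 -0.9933223 ] 475.0385444716286
side [0.2561439  0.42626541 0.54622964] [ 0.49440962 -0.56455193 -0.66093891] 372.86892548029425
{'time': 0.1, 'qpos': array([-1.29299393e+00,  2.87126070e-01,  1.57800321e+00,  2.22623968e-05,
        1.27857128e+00, -1.50023638e-01]), 'dq': array([-0.00027878, -0.00156392, -0.00271207, -0.00093091,  0.00015901,
        0.00157259]), 'joint_efforts': array([-1.39120919e-03, -4.07298231e+01, -2.93698150e+01, -2.64062146e-04,
        3.45025939e-03, -1.53090178e-05]), 'eef_pos': array([ 0.2799209 , -0.61363069,  0.2470676 ]), 'tcp_rot': array([ 9.77207862e-01,  2.12282085e-01, -5.66563879e-05, -1.05248225e-03]), 'contact_force': array([-0.03789124,  0.5176776 ,  0.75015231]), 'wrist_torque': array([-0.00779748, -0.017216  , -0.00261074]), 'finger_force': 0.0, 'opening': 1.0001009358120285}
```

View pics/top0.png

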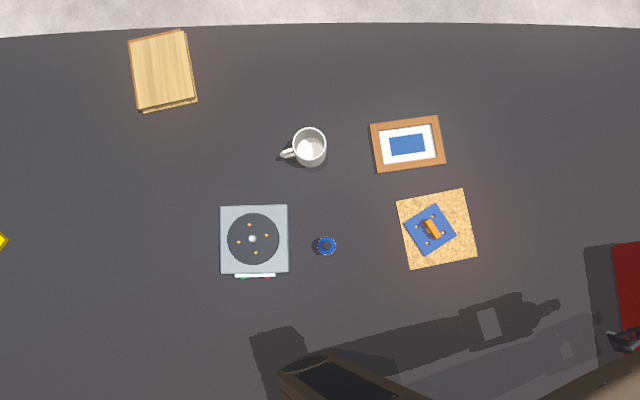

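View pics/side0.png

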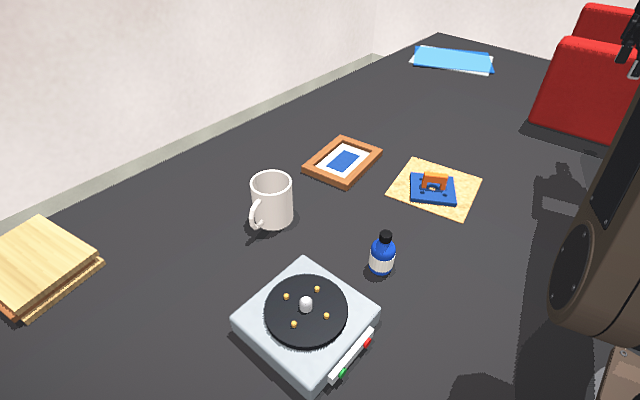

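Both views show the scene. In the top view the disc is at about (253,239), with studs near (249,225), (266,236), (256,252) and (239,242). The plate is at about (430,229) with its bar at (433,229), the ink bottle at (326,245), the mug at (310,147) and the frame at (408,144). In the side view the disc is at (306,305) and the bar at (434,180). Next I'll segment and measure.

```bash
cat > m.py <<'E'
from h import *
def blobs(c,lo,hi,box,amin=3):
    x0,y0,x1,y1=box; h=cv2.cvtColor(c['image'],cv2.COLOR_RGB2HSV)
    m=np.zeros(h.shape[:2],np.uint8); m[y0:y1,x0:x1]=cv2.inRange(h,lo,hi)[y0:y1,x0:x1]
    n,l,s,ce=cv2.connectedComponentsWithStats(m)
    return [(s[i,4],ce[i],(l==i)) for i in range(1,n) if s[i,4]>=amin]
E
python3 - <<'E'
from m import *
for n,sb,pb in(('top',(228,214,278,264),(395,190,470,265)),('side',(265,275,348,345),(395,160,470,215))):
    c=cam(n)
    b=blobs(c,(8,100,90),(30,255,255),sb)
    P=back(c,[x[1] for x in b],.062); print(n,'studs',[x[0] for x in b]); print(P.round(4), P.mean(0))
    a=P[:,:2]-P.mean(0)[:2]; print(np.hypot(*a.T), np.degrees(np.arctan2(a[:,1],a[:,0])), 'mod90',np.degrees(np.arctan2(a[:,1],a[:,0]))%90)
    b=blobs(c,(105,150,60),(125,255,255),pb,5); m=np.any([x[2] for x in b],0).astype(np.uint8)
    pts=np.argwhere(m)[:,::-1].astype(float)
    X=back(c,pts,.014); r=cv2.minAreaRect(X[:,:2].astype(np.float32)*1000); print('plate',r)
    b=blobs(c,(3,170,120),(18,255,255),pb,20)
    for x in b:
        X=back(c,np.argwhere(x[2])[:,::-1],.05); print('bar',x[0],x[1],cv2.minAreaRect(X[:,:2].astype(np.float32)*1000))
    for nm,px in (('spig',(252,239) if n=='top' else (306,297)),): print(nm,back(c,[px],.075))
E
```

```text
top studs [np.int32(10), np.int32(9), np.int32(10), np.int32(10)]
[[0.5142 0.2067 0.062 ]
 [0.4875 0.165  0.062 ]
 [0.4716 0.2322 0.062 ]
 [0.446  0.1905 0.062 ]] [0.47981963 0.19858724 0.062     ]
[0.03530942 0.03448007 0.03460555 0.03472632] [  13.22692725  -77.15902821  103.80818332 -166.56768958] mod90 [13.22692725 12.84097179 13.80818332 13.43231042]Traceback (most recent call last):
  File "<stdin>", line 9, in <module>
  File "h.py", line 9, in back
    p=cv2.undistortPoints(np.array(uv,float).reshape(-1,1,2),c['K'],c['dist']).reshape(-1,2)
      ~~~~~~~~~~~~~~~~~~~^^^^^^^^^^^^^^^^^^^^^^^^^^^^^^^^^^^^^^^^^^^^^^^^^^^^^
cv2.error: OpenCV(4.12.0) /io/opencv/modules/calib3d/src/undistort.dispatch.cpp:347: error: (-215:Assertion failed) CV_IS_MAT(_src) && CV_IS_MAT(_dst) && (_src->rows == 1 || _src->cols == 1) && (_dst->rows == 1 || _dst->cols == 1) && _src->cols + _src->rows - 1 == _dst->rows + _dst->cols - 1 && (CV_MAT_TYPE(_src->type) == CV_32FC2 || CV_MAT_TYPE(_src->type) == CV_64FC2) && (CV_MAT_TYPE(_dst->type) == CV_32FC2 || CV_MAT_TYPE(_dst->type) == CV_64FC2) in function 'cvUndistortPointsInternal'
```

```bash
python3 - <<'E'
from m import *
for n,sb,pb in(('top',(228,214,278,264),(400,200,462,258)),('side',(265,275,348,345),(400,160,465,212))):
    c=cam(n)
    b=blobs(c,(8,100,90),(30,255,255),sb)
    P=back(c,[x[1] for x in b],.062)
    a=P[:,:2]-P.mean(0)[:2]; print(n,'studs',P.mean(0),np.hypot(*a.T),'mod90',np.degrees(np.arctan2(a[:,1],a[:,0]))%90)
    print(cv2.cvtColor(c['image'],cv2.COLOR_RGB2HSV)[[(222,418),(190,420)][n=='side']])
    b=blobs(c,(98,120,40),(130,255,255),pb,5); print([x[0] for x in b])
    pts=np.argwhere(np.any([x[2] for x in b],0))[:,::-1].astype(float)
    X=back(c,pts,.014); print('plate',cv2.minAreaRect(X[:,:2].astype(np.float32)*1000))
    for x in blobs(c,(3,190,120),(18,255,255),pb,20):
        X=back(c,np.argwhere(x[2])[:,::-1],.05); print('bar',x[0],x[1],cv2.minAreaRect(X[:,:2].astype(np.float32)*1000))
E
python3 - <<'E'
import cv2,numpy as np
a=cv2.imread('pics/top0.png')[185:275,390:485];b=cv2.imread('pics/side0.png')[145:235,385:480]
cv2.imwrite('pics/crop.png',cv2.resize(np.vstack([a,b]).reshape(180,95,3)[:, :],None,fx=3.3,fy=3.3,interpolation=cv2.INTER_CUBIC))
E
```

```text
top studs [0.47981963 0.19858724 0.062     ] [0.03530942 0.03448007 0.03460555 0.03472632] mod90 [13.22692725 12.84097179 13.80818332 13.43231042]
[110 123 197]
[np.int32(1019)]
plate ((499.1808166503906, -244.17678833007812), (97.66944885253906, 98.55824279785156), 31.709569931030273)
side studs [0.47786135 0.20009206 0.062     ] [0.03493411 0.03487386 0.0350036  0.03452894] mod90 [13.27885682 13.07152823 12.40868763 13.06988786]
[108 160 205]
[np.int32(972)]
plate ((496.2344665527344, -239.098876953125), (99.38872528076172, 107.3585433959961), 31.194427490234375)
bar 89 [433.40449438 182.39325843] ((488.05560302734375, -214.9103240966797), (49.08637237548828, 51.82289505004883), 20.582965850830078)
```

View pics/crop.png

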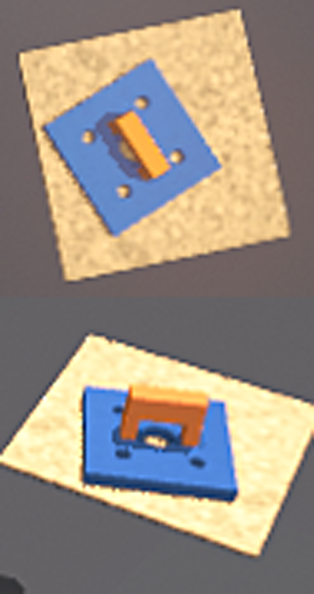

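The crop shows the plate turned on the cork, with the bar running from about (427,221) to (438,237) in the top view. The plate centre is about (0.499, -0.244) at 31.7°, with sides of 98 mm as expected. The studs put the disc at about (0.479, 0.199), and the plate needs to be at about 58° (mod 90). I'll move above the bar.

drive_tool([
  [[0,0,-0.126],[0,0,0],0.06],
  [[0,0,0],[0.0476,-0.025,0],0.06],
  [[0,0,0],[0.0476,-0.025,0],0.06],
  [[0,0,0],[0.0476,-0.025,0],0.06],
  [[0,0,0],[0.0476,-0.025,0],0.06],
], grip_force=40)

```text
time: 0.88
eef_pos: [0.39, -0.4274, 0.2483]
tcp_rot: [0.962, 0.273, 0.0, 0.0]
contact_force: [0.7, 0.4, 0.6]
opening: 0.701
finger_force: 0.0
```

drive_tool([
  [[0,0,0],[0.0476,-0.025,0],0.06],
  [[0,0,0],[0.0476,-0.025,0],0.06],
  [[0,0,0],[0.0476,-0.025,0],0.06],
  [[0,0,0],[0.0476,-0.025,0],0.06],
  [[0,0,0],[0,0,0.05],0.06],
])

```text
time: 1.5
eef_pos: [0.503, -0.2425, 0.2029]
tcp_rot: [0.961, 0.276, 0.004, 0.004]
contact_force: [0.3, -0.7, -0.3]
opening: 0.704
finger_force: 0.0
```

drive_tool([
  [[0,0,0],[0,0,0.05],0.06],
  [[0,0,0],[0,0,0.02],0.06],
  [[0,0,0],[0,0,0],0.06],
])

```text
time: 1.88
eef_pos: [0.4975, -0.2427, 0.1261]
tcp_rot: [0.962, 0.273, -0.002, -0.002]
contact_force: [0.3, -0.0, -0.1]
opening: 0.704
finger_force: 0.0
```

Run:
```python
from h import *
from scipy.spatial.transform import Rotation as Ro
c=cam('side'); d=cam('top'); s=ctrl.get_state(); R=Ro.from_quat(s['tcp_rot']).as_matrix()
print(s['eef_pos'],R.round(4),s['contact_force'],s['opening'])
a=c['image'][100:220,370:490,::-1]; b=d['image'][170:290,370:490,::-1]
cv2.imwrite('pics/near.png',cv2.resize(np.hstack([a,b]),None,fx=3.3,fy=3.3,interpolation=cv2.INTER_CUBIC))
```

```text
[ 0.49927743 -0.24417821  0.12927457] [[ 8.505e-01  5.259e-01  1.100e-03]
 [ 5.259e-01 -8.505e-01 -8.000e-04]
 [ 5.000e-04  1.300e-03 -1.000e+00]] [-0.02468016  0.02830729  0.22336077] 0.7028955777149143
```

View pics/near.png

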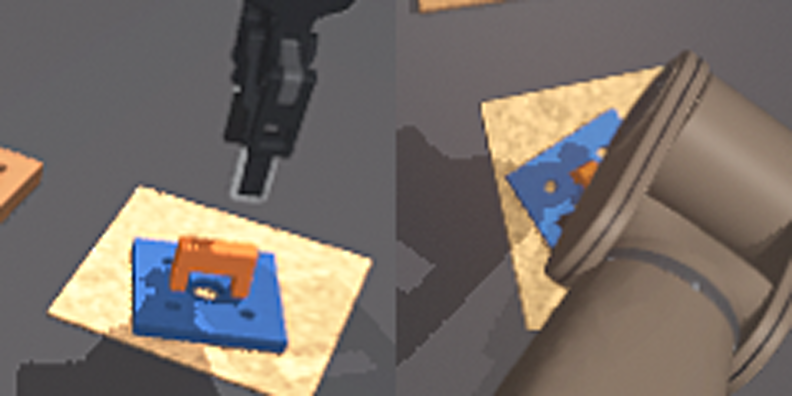

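The side view shows the fingers above the bar, with the bar top at about pixel (436,174) and the fingers in line with it. I'll descend and grip.

drive_tool([
  [[0,0,0],[0,0,0.03],0.06],
  [[0,0,0],[0,0,0.03],0.06],
  [[0,0,0],[0,0,0.02],0.06],
  [[0,0,0],[0,0,0.009],0.06],
  [[0,0,0],[0,0,0],0.06],
])

```text
time: 2.6
eef_pos: [0.4993, -0.2442, 0.0402]
tcp_rot: [0.962, 0.273, 0.0, 0.0]
contact_force: [0.3, 0.0, -0.1]
opening: 0.703
finger_force: 0.0
```

Run:
```python
from h import *
c=cam('side'); s=ctrl.get_state(); print(s['eef_pos'],s['contact_force'])
a=np.radians(31.7);ux=np.array([np.cos(a),np.sin(a),0]);uy=np.array([-np.sin(a),np.cos(a),0]);o=np.array([.499,-.244,0])
im=c['image'][:,:,::-1].copy(); X0,Y0=375,110
im=cv2.resize(im[Y0:Y0+120,X0:X0+120],None,fx=5,fy=5,interpolation=cv2.INTER_CUBIC)
P=[o+sx*ux*.05+sy*uy*.05+[0,0,.014] for sx,sy in((1,1),(1,-1),(-1,-1),(-1,1))]
B=[o+sx*ux*.026+sy*uy*.008+[0,0,.05] for sx,sy in((1,1),(1,-1),(-1,-1),(-1,1))]
for Q in(P,B): cv2.polylines(im,[np.int32(((proj(c,Q)-[X0,Y0]+.5)*5))],True,(0,255,0),1)
for sx in(1,-1):
  for sy in(1,-1):
    cv2.circle(im,tuple(int(v) for v in (proj(c,o+sx*ux*.0247+sy*uy*.0247+[0,0,.014])[0]-[X0,Y0]+.5)*5),2,(255,255,255),-1)
cv2.imwrite('pics/ov.png',im)
```

```text
[ 0.49959287 -0.24439445  0.04061574] [ 0.1254611  -0.09620484 -0.60607158]
```

View pics/ov.png

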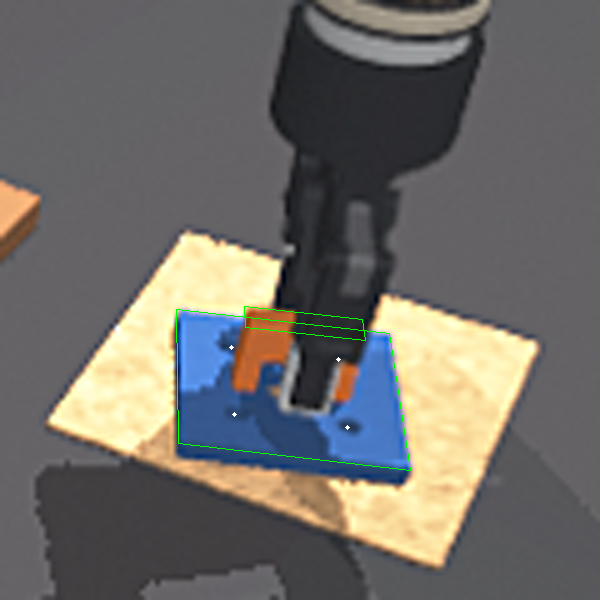

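The overlay in the side view matches the plate edges and holes to within about a pixel, and the fingers straddle the bar centre. I'll close, then lift.

drive_tool([
  [[0,0,0],[0,0,0],0.0],
  [[0,0,0],[0,0,0],0.0],
  [[0,0,0],[0,0,0],0.0],
  [[0,0,0],[0,0,0],0.0],
  [[0,0,0],[0,0,0],0.0],
], grip_force=50)

```text
time: 3.28
eef_pos: [0.4997, -0.2446, 0.0405]
tcp_rot: [0.962, 0.273, 0.001, 0.001]
contact_force: [0.6, -1.8, 5.0]
opening: 0.175
finger_force: 50.0
```

drive_tool([
  [[0,0,0],[0,0,-0.01],0.0],
  [[0,0,0],[0,0,-0.03],0.0],
  [[0,0,0],[0,0,-0.04],0.0],
  [[0,0,0],[0,0,-0.04],0.0],
  [[0,0,0],[0,0,-0.03],0.0],
])

```text
time: 3.9
eef_pos: [0.4977, -0.2427, 0.1894]
tcp_rot: [0.962, 0.273, -0.001, -0.001]
contact_force: [-0.3, -0.2, -3.5]
opening: 0.177
finger_force: 49.4
```

drive_tool([
  [[0,0,-0.154],[0,0,0],0.0],
  [[0,0,-0.154],[0,0,0],0.0],
  [[0,0,-0.153],[0,0,0],0.0],
  [[0,0,0],[0.0183,-0.0126,0],0.0],
  [[0,0,0],[0.0366,-0.0252,0],0.0],
])

```text
time: 4.53
eef_pos: [0.4945, -0.1759, 0.188]
tcp_rot: [0.875, 0.484, -0.001, -0.002]
contact_force: [0.3, 1.0, -4.4]
opening: 0.178
finger_force: 49.3
```

drive_tool([
  [[0,0,0],[0.0366,-0.0252,0],0.0],
  [[0,0,0],[0.0366,-0.0252,0],0.0],
  [[0,0,0],[0.0366,-0.0252,0],0.0],
  [[0,0,0],[0.0366,-0.0252,0],0.0],
  [[0,0,0],[0.0366,-0.0252,0],0.0],
])

```text
time: 5.15
eef_pos: [0.483, 0.0473, 0.1881]
tcp_rot: [0.874, 0.485, -0.001, -0.001]
contact_force: [0.4, 0.5, -4.4]
opening: 0.177
finger_force: 49.3
```

drive_tool([
  [[0,0,0],[0.0366,-0.0252,0],0.0],
  [[0,0,0],[0.0366,-0.0252,0],0.0],
  [[0,0,0],[0.0366,-0.0252,0],0.0],
  [[0,0,0],[0.0183,-0.0126,0],0.0],
  [[0,0,0],[0,0,0],0.0],
])

```text
time: 5.78
eef_pos: [0.4756, 0.2019, 0.1881]
tcp_rot: [0.873, 0.487, -0.002, -0.001]
contact_force: [0.4, 0.0, -4.6]
opening: 0.18
finger_force: 49.4
```

```bash
cat > hand.py <<'E'
from m import *
from scipy.spatial.transform import Rotation as Ro
import sys
c=cam('side'); s=ctrl.get_state(); R=Ro.from_quat(s['tcp_rot']).as_matrix()
print(s['eef_pos'],'yaw',np.degrees(np.arctan2(R[1,0],R[0,0])),'tilt',R[2,:2],s['contact_force'],s['wrist_torque'],s['opening'])
p=s['eef_pos']; zc=p[2]+.0006  # bar centre height guess: gripped at tcp .0406 -> bar .040
g=p-R[:,2]*.0; g[2]=p[2]-.0006
ux=R[:,0];uy=-R[:,1]
im=c['image'][:,:,::-1].copy(); u=proj(c,g-[0,0,.026])[0].astype(int); X0,Y0=max(u[0]-75,0),max(u[1]-75,0)
im=cv2.resize(im[Y0:Y0+150,X0:X0+150],None,fx=4,fy=4,interpolation=cv2.INTER_CUBIC)
for z in(-.026,-.036):
  Q=[g+sx*ux*.05+sy*uy*.05+[0,0,z] for sx,sy in((1,1),(1,-1),(-1,-1),(-1,1))]
  cv2.polylines(im,[np.int32((proj(c,Q)-[X0,Y0]+.5)*4)],True,(0,255,0),1)
for sx in(1,-1):
  for sy in(1,-1):
    cv2.circle(im,tuple(int(v) for v in (proj(c,g+sx*ux*.0247+sy*uy*.0247+[0,0,-.026])[0]-[X0,Y0]+.5)*4),2,(255,255,255),-1)
D=np.array([.479,.199,0])
for r,z in((.01,.07),(.064,.055)):
  t=np.linspace(0,6.283,40); cv2.polylines(im,[np.int32((proj(c,D+np.c_[r*np.cos(t),r*np.sin(t),0*t+z])-[X0,Y0]+.5)*4)],True,(0,0,255),1)
print(X0,Y0); cv2.imwrite('pics/'+sys.argv[1],im)
E
python3 hand.py hand1.png
```

```text
[0.47610624 0.20084208 0.18822897] yaw 58.217921764448064 tilt [-0.00224612 -0.00207714] [-0.01401852  0.2146214  -3.67960833] [ 0.00455374 -0.02368707  0.01822099] 0.17583665557694583
230 188
```

View pics/hand1.png

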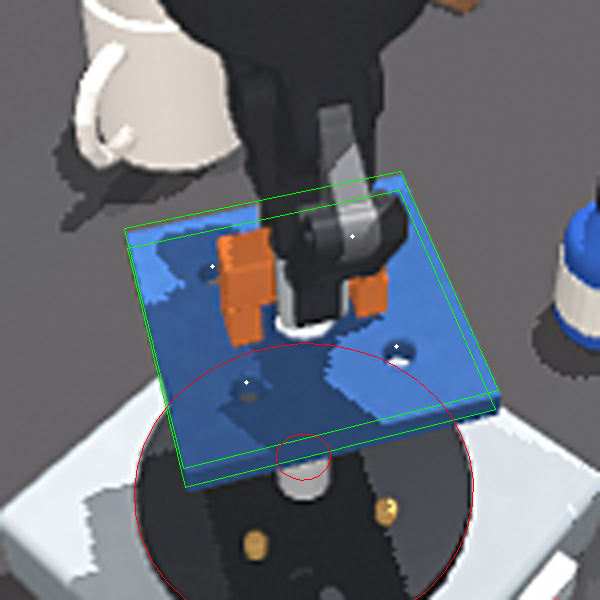

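The side view shows the plate held level above the disc. The overlay agrees to about 1 px, and the projected spigot (about 304,457 in the crop) and disc rim match. I'll correct 3.4 mm along tool y and go down to just above the spigot.

drive_tool([
  [[0,0,0],[0,0.0034,0],0.0],
  [[0,0,0],[0,0,0.03],0.0],
  [[0,0,0],[0,0,0.025],0.0],
  [[0,0,0],[0,0,0.013],0.0],
  [[0,0,0],[0,0,0],0.0],
])

```text
time: 6.45
eef_pos: [0.4802, 0.1975, 0.1204]
tcp_rot: [0.874, 0.485, -0.001, -0.0]
contact_force: [-0.4, 0.6, -3.6]
opening: 0.175
finger_force: 49.2
```

```bash
python3 hand.py hand2.png
```

```text
[0.48108992 0.19787553 0.12154184] yaw 58.08805917025962 tilt [-6.09403436e-05  1.20443854e-06] [ 0.30094892  0.04376339 -3.62115413] [-0.02105908  0.01008356 -0.03763378] 0.17708213542363027
229 215
```

View pics/hand2.png

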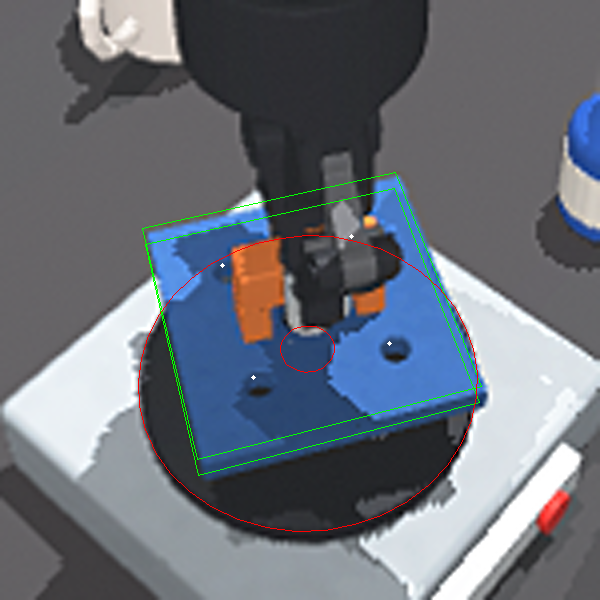

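The side view shows the plate just above the spigot, about 1 px right of and below the prediction. I'll fit its outline numerically against the disc as seen by the same camera.

```bash
cat > fit.py <<'E'
from m import *
from scipy.spatial.transform import Rotation as Ro
from scipy.optimize import minimize
c=cam('side'); s=ctrl.get_state(); R=Ro.from_quat(s['tcp_rot']).as_matrix(); p=s['eef_pos']
yaw=np.arctan2(R[1,0],R[0,0]); print('tcp',p,np.degrees(yaw),s['contact_force'])
box=(225,225,365,345)
b=[x for x in blobs(c,(98,120,30),(130,255,255),box,40)]
m=np.any([x[2] for x in b],0); pts=np.argwhere(m)[:,::-1]; S=8
def fillhull(q):
    im=np.zeros((120*S,140*S),np.uint8); q=((q-[225,225]+.5)*S).astype(np.int32); cv2.fillConvexPoly(im,cv2.convexHull(q),1); return im
sq=np.concatenate([pts+d for d in([-.5,-.5],[.5,-.5],[.5,.5],[-.5,.5])])
M=fillhull(sq)
def corners(v):
    a=v[2];ux=np.array([np.cos(a),np.sin(a),0]);uy=np.array([-ux[1],ux[0],0]);o=np.array([v[0],v[1],v[3]])
    return [o+sx*ux*.05+sy*uy*.05+[0,0,h] for sx in(1,-1) for sy in(1,-1) for h in(0,.01)]
def cost(w,z): return float((fillhull(proj(c,corners([p[0]+w[0]*.001,p[1]+w[1]*.001,yaw+w[2]*.01,z])))!=M).sum())/S/S
for dz in(0,-.002):
    z=p[2]-.0366+dz
    r=minimize(lambda w:cost(w,z),[0,0,0],method='Nelder-Mead',options=dict(initial_simplex=[[0,0,0],[4,0,0],[0,4,0],[0,0,4]]))
    w=r.x; print('z',z,'plate',p[0]+w[0]*.001,p[1]+w[1]*.001,np.degrees(yaw+w[2]*.01),'residual px',r.fun,'of',M.sum()/S/S)
E
python3 fit.py
```

```text
tcp [0.48160677 0.19810017 0.12227054] 58.10021692481869 [ 0.56631564 -1.03497567 -4.61891037]
z 0.08567054042616593 plate 0.4787220137101274 0.1990337648603815 58.055366875492034 residual px 125.0 of 4509.140625
z 0.08367054042616592 plate 0.4796414785507413 0.19805864386045932 58.178037880605245 residual px 154.640625 of 4509.140625
```

drive_tool([
  [[0,0,0],[0,-0.0018,0],0.0],
  [[0,0,0],[0,0,0.005],0.0],
  [[0,0,0],[0,0,0.004],0.0],
  [[0,0,0],[0,0,0.003],0.0],
  [[0,0,0],[0,0,0],0.0],
])

```text
time: 7.18
eef_pos: [0.4789, 0.1992, 0.1088]
tcp_rot: [0.874, 0.486, -0.0, -0.0]
contact_force: [0.5, -0.2, -2.7]
opening: 0.178
finger_force: 49.4
```

drive_tool([
  [[0,0,0],[0,0,0.001],0.0],
  [[0,0,0],[0,0,0.001],0.0],
  [[0,0,0],[0,0,0.001],0.0],
  [[0,0,0],[0,0,0],0.0],
])

```text
time: 7.68
eef_pos: [0.4798, 0.1992, 0.1068]
tcp_rot: [0.874, 0.486, 0.001, 0.0]
contact_force: [1.4, -1.1, -1.7]
opening: 0.175
finger_force: 49.6
```

drive_tool([
  [[0,0,0],[0,0,0.001],0.0],
  [[0,0,0],[0,0,0.001],0.0],
  [[0,0,0],[0,0,0.001],0.0],
  [[0,0,0],[0,0,0],0.0],
])

```text
time: 8.18
eef_pos: [0.4802, 0.199, 0.1037]
tcp_rot: [0.874, 0.486, 0.001, 0.001]
contact_force: [3.8, -2.3, -2.1]
opening: 0.173
finger_force: 49.6
```

drive_tool([
  [[0,0,0],[0,0.0006,0.0005],0.0],
  [[0,0,0],[0,0,0.001],0.0],
  [[0,0,0],[0,0,0.001],0.0],
  [[0,0,0],[0,0,0],0.0],
])

```text
time: 8.68
eef_pos: [0.4802, 0.1989, 0.101]
tcp_rot: [0.874, 0.486, 0.001, 0.0]
contact_force: [3.9, -2.7, -1.9]
opening: 0.177
finger_force: 49.8
```

drive_tool([
  [[0,0,0],[0,0.0006,0.0005],0.0],
  [[0,0,0],[0,0,0.001],0.0],
  [[0,0,0],[0,0,0.001],0.0],
  [[0,0,0],[0,0,0],0.0],
])

```text
time: 9.18
eef_pos: [0.4803, 0.1987, 0.0982]
tcp_rot: [0.874, 0.486, 0.0, -0.0]
contact_force: [4.1, -2.5, -2.0]
opening: 0.178
finger_force: 49.7
```

drive_tool([
  [[0,0,0],[0,0.0005,0.001],0.0],
  [[0,0,0],[0,0,0.001],0.0],
  [[0,0,0],[0,0,0],0.0],
])

```text
time: 9.55
eef_pos: [0.4803, 0.1985, 0.0959]
tcp_rot: [0.874, 0.486, -0.0, -0.0]
contact_force: [3.3, -0.8, -1.8]
opening: 0.177
finger_force: 49.5
```

drive_tool([
  [[0,0,0],[0,0.0003,0.001],0.0],
  [[0,0,0],[0,0,0.001],0.0],
  [[0,0,0],[0,0,0.001],0.0],
  [[0,0,0],[0,0,0],0.0],
])

```text
time: 10.05
eef_pos: [0.4803, 0.1982, 0.0928]
tcp_rot: [0.874, 0.486, -0.001, -0.0]
contact_force: [1.7, 2.0, -4.2]
opening: 0.177
finger_force: 49.4
```

drive_tool([
  [[0,0,0],[0,-0.0003,0.001],0.0],
  [[0,0,0],[0,0,0.0007],0.0],
  [[0,0,0],[0,0,0],0.0],
])

```text
time: 10.42
eef_pos: [0.4803, 0.1983, 0.0916]
tcp_rot: [0.874, 0.486, -0.001, -0.0]
contact_force: [-1.1, -0.1, -1.8]
opening: 0.179
finger_force: 49.6
```

drive_tool([
  [[0,0,0],[0,0,0.0007],0.0],
  [[0,0,0],[0,0,0.0005],0.0],
  [[0,0,0],[0,0,0],0.0],
])

```text
time: 10.8
eef_pos: [0.4803, 0.1983, 0.0915]
tcp_rot: [0.874, 0.486, -0.001, -0.0]
contact_force: [-6.1, -1.6, 6.8]
opening: 0.177
finger_force: 50.8
```

The plate bottoms out at TCP z = 0.0915 with about 10 N, which matches fully home (0.0916). I'll release and rise.

drive_tool([
  [[0,0,0],[0,0,-0.0008],0.0],
  [[0,0,0],[0,0,0],0.05],
  [[0,0,0],[0,0,0],0.05],
  [[0,0,0],[0,0,0],0.05],
  [[0,0,0],[0,0,0],0.05],
])

```text
time: 11.42
eef_pos: [0.4808, 0.1984, 0.0912]
tcp_rot: [0.874, 0.486, 0.0, 0.0]
contact_force: [0.1, 0.3, 0.2]
opening: 0.587
finger_force: 0.0
```

drive_tool([
  [[0,0,0],[0,0,-0.02],0.05],
  [[0,0,0],[0,0,-0.04],0.05],
  [[0,0,0],[0,0,-0.05],0.05],
  [[0,0,0],[0,0,-0.05],0.05],
  [[0,0,0],[0,0,0],0.05],
])

```text
time: 12.05
eef_pos: [0.4834, 0.199, 0.257]
tcp_rot: [0.874, 0.486, 0.005, 0.002]
contact_force: [-1.1, 0.5, -0.2]
opening: 0.583
finger_force: 0.0
```

```bash
python3 - <<'E'
from h import *
c=cam('side'); s=ctrl.get_state(); print(s['time'],s['eef_pos'],s['contact_force'],s['opening'])
im=c['image'][:,:,::-1][180:400,200:430]
im=cv2.resize(im,None,fx=2.7,fy=2.7,interpolation=cv2.INTER_CUBIC)
cv2.imwrite('pics/end.png',im)
E
sed -i 's/for dz in(0,-.002):/for z in(.055,.063):/; s/    z=p\[2\].*//; s/(225,225,365,345)/(225,245,375,380)/; s/\[225,225\]/[225,245]/; s/120\*S,140\*S/135*S,150*S/; s/yaw=np.*R\[0,0\])/yaw=np.radians(58.1)/' fit.py; python3 fit.py
```

```text
12.1 [0.48188634 0.19862928 0.2538557 ] [0.67575558 0.02542427 0.08671486] 0.5869999735321542
tcp [0.48075837 0.1983861  0.25154409] 58.1 [0.02405952 0.35856939 0.08701047]
z 0.055 plate 0.4781674691777553 0.19788095903090863 58.32214490550121 residual px 2339.078125 of 6490.359375
z 0.063 plate 0.4751354333916411 0.20078084598201057 58.5160890650776 residual px 2229.828125 of 6490.359375
```

View pics/end.png

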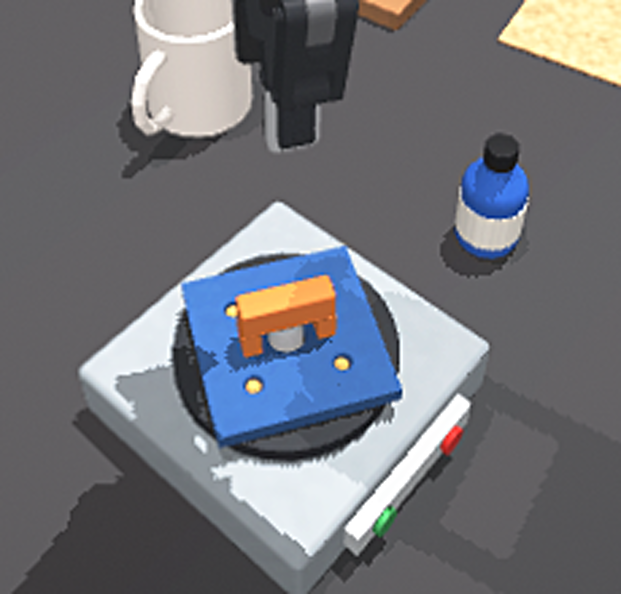

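The final view shows the plate lying flat on the disc. Brass studs fill the visible corner holes at (254,386), (343,363) and (233,311) in the crop, and the spigot stands up under the bar at (288,335). The gripper is clear above, and the mug and ink bottle are undisturbed. The last outline fit isn't usable because the bottle got into its box, but the picture and the z and force readings already settle it.

```bash
python3 -c "
from plant import ctrl
print(ctrl.sign_off())"
```

```text
the job is handed in; nothing more can be done
None
```

The jig plate is flat and fully home on the turntable disc, with the spigot through its middle hole and studs in the three corner holes I could see. It seated with about 10 N, was let go, and the job was handed in at about 12 s.

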